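# Stand the round and the square stamp on the ink pad

## Task

The returned files are about to be stamped. From the divided desk tray take the stamp with the round foot and the stamp with the square foot, and set both down upright, side by side, on the black felt of the open ink pad, each with its whole foot on the felt; set them down, do not drop them. Leave the stamp with the long narrow foot standing where it is.

Things in the scene. Friction and masses are not known exactly. Their poses are not given: they have to be found in the camera images.
- round_stamp: Wooden hand stamp, 76 mm tall, 70 g, upright: disc foot 44 mm across, 18 mm high, thin neck, round knob of 28 mm diameter, straight-sided from 44 to 68 mm above the underside. Origin: centre of its underside; z up. In one of the 2 x 3 compartments (82 mm square) of a fixed black tray; their floor is 4 mm above the desk, all walls end 28 mm above the desk, below the knob.
- square_stamp: Wooden hand stamp with the same knob, height and mass as the round one but a square foot, 42 x 42 mm, 18 mm high. Origin: centre of its underside; z up, x and y along the foot's sides. In another compartment of the same tray; every compartment holds one thing, none taller than the stamps (76 mm).
- bar_stamp: Wooden hand stamp with the same knob and height but a long narrow foot, 62 mm along its x, 18 mm along its y, 18 mm high. Origin: centre of its underside; z up. In another compartment of the tray; it is not needed and stays there.
- ink_pad: Open ink pad fixed to the desk: flat tin, 96 mm along its x, 176 mm along its y, with a black felt 84 x 164 mm in the middle whose top is 14 mm above the desk, 2 mm above the tin's rim. Origin: centre of its underside, at desk height under the felt's centre; z up. The tin's empty lid, 9 mm high, lies folded back flat on the +x side, 52 to 146 mm from the origin.
Not all that is in view belongs to the job. What is shaped like the round_stamp but blue is not meant.

How it is judged:
By the outcome, as a careful person would: the job done as asked, in the order asked, and still so for the second after the job is handed in, with the robot touching nothing.
It also fails if it takes over 53 s, if anything falls off the work surface, if the arm or the gripper's body presses on something with over 40 N, if the wrist force passes 120 N, or if a joint passes its speed limit or range.

## Robot

A 6-joint arm with a two-finger parallel gripper is mounted at the origin on the work surface. World frame = base frame: x ahead of the robot, y to its left, z up, the work surface at z = 0. Lengths are in m, angles in rad, forces in N, time in s.
With the tool pointing down it reaches from about 0.3 to 0.875 m from the base axis. Payload 6.4 kg.
Tool frame: the origin (TCP) lies on the centre line of the jaws, within the pads' length; the fingertips stand 25 mm ahead of it and the grasp point (between the pads) lies 6 mm ahead of it (ctrl.tip_reach is the distance from the TCP to the fingertips, in m); z points along the fingers, y is the line along which they close (so a half turn about z gives the same grasp; the last joint's range is limited). The gripper opens to 85 mm and grips with 20 to 120 N. Pads are 22 mm wide; open, the fingers measure 114 mm over their backs; the gripper's body (76 mm by 85 mm) begins 54 mm behind the grasp point. The pads swing forward as they close: fully open they stand 13 mm farther back than shut.
Start: joints at [-1.497, 0.181, 1.607, -0, 1.354, -0.206], TCP at [0.159, -0.553, 0.256] pointing down, gripper open.
Joint ranges: [-2.99, 2.99], [-0.89, 2.07], [0.3, 2.58], [-1.14, 4.28], [0, 2.63], [-3.12, 3.12]. Speed limits (rad/s): [2.57, 2.57, 3.01, 3.14, 3.14, 3.14].

## Interface

Orientations are given as a unit quaternion [w, x, y, z].
In Python, from bench import ctrl gives the robot as it stands.
- The arm moves only by the tool servo_tool, never from a script. Its argument "motion" is a list that holds one entry, the list of rows, each a list of 5 numbers: the shift along the tool's x, y, z in cm, then the turn about the tool's z in degrees, then the closure, from -1 (fully open) to 1 (shut). In form: [[[dx, dy, dz, twist, claw], ...]]. A call has 1 to 5 rows; each row is the pose to reach, as a shift and turn from the pose commanded when the call began, along the tool's axes at that moment; what a row does not reach only later rows make up. A row lasts 1/10 s, in which the tool goes at most 50 mm and 8.59 degrees, less where a joint would pass 70% of its speed; a pose out of reach is approached as far as the arm can. A call with a gripper value outside its range is refused whole. The fingers move at their own pace and stop on an object; the grip force is fixed at half the most. Time passes only in rows, so rows that repeat a pose let the fingers close. It gives the time, the measured TCP pose, the force, the opening and the grip force at its end, in the units of the state.
- ctrl.get_obs(): the state, without advancing time (a new reading comes with each control period).
- ctrl.camera(name): name is "side" or "top" or "wrist"; returns a dict with "pixels" (400x640x3 uint8, red, green, blue), "depth" (400x640 float32, m along the optical axis (not along the pixel's ray), 0 where there is no reading), "fx", "fy", "cx", "cy" (pixels), "R" (3x3) and "t" (3): a world point X has camera coordinates R X + t; the wrist camera has in their place "hand_eye" (4x4, takes a point from camera to tool coordinates, whose origin is the TCP and whose axes are the flange's). Camera axes: x right, y down, z forward; pixel columns grow to the right and rows downward; lengths in m; the calibration is good to about 2 mm. A picture is of the moment at which its call begins: read the wrist's pose just before it.
- ctrl.hand_in(): hands the job in; it is judged then, once.
The state is a dict: "time_s": time; "q": joint angles; "dq": joint speeds; "joint_efforts": joint torques, N m; "eef_pos": TCP position; "eef_rot": TCP orientation; "wrist_force": force on the tool from outside, world axes, zero at the start; "torque": the same for the moment, N m; "opening": opening from 0.0 (shut) to 1.0 (fully open); "grasp_force": force on a finger pad.
Only numpy, scipy, OpenCV 4.12 (cv2) and the standard library are available. Lean on these libraries where they do the work, as an engineer would, in place of code of your own. Each camera call takes 0.05 s, during which the arm holds its last target. There are 200 camera calls.

## Working session

There is one attempt and no reset: what is moved stays moved. The work goes in short steps, Python scripts to look and compute and a tool call to move; the robot and the scene stay as the last step left them, time stands still between calls to the robot, and variables do not carry over. Pictures are saved under pics/ and viewed, at most 10 in all, crops included, and the job is handed in when it is done.

Besides the shell and the picture viewer there is one more tool, called after "Request:" in YAML: its name, and indented under it one key for each argument. servo_tool: Moves the arm, as the interface text tells. Its arguments: {"type":"object","properties":{"motion":{"type":"array"}},"required":["motion"]}

```bash
mkdir -p pics; ls
cat > h.py <<'E'
import numpy as np,cv2
from bench import ctrl
def snap(n,f):
    o=ctrl.get_obs(); c=ctrl.camera(n); cv2.imwrite('pics/'+f+'.png',c['pixels'][:,:,::-1]); np.savez('pics/'+f+'.npz',eef_pos=o['eef_pos'],eef_rot=o['eef_rot'],**c); return c
E
python3 - <<'E'
from h import *
for n in ['top','side']:
    c=snap(n,n+'0'); print(n,c['fx'],c['cx'],c['cy'],c['R'].round(3).tolist(),c['t'])
a=[cv2.imread('pics/%s0.png'%n) for n in ('top','side')]
o=ctrl.get_obs();print(o)
E
```

```text
pics
top 469.2586215431468 322.10629710663704 201.68784753605516 [[-0.001, -1.0, -0.016], [-0.996, 0.003, -0.084], [0.084, 0.016, -0.996]] [-0.00912268  0.50131719  0.9579308 ]
side 474.9658029423314 320.79957603601446 197.57798822701383 [[-0.951, -0.309, -0.003], [-0.187, 0.584, -0.79], [0.246, -0.751, -0.613]] [0.46299625 0.11412731 0.98070485]
{'time_s': 0.1, 'q': array([-1.49728939e+00,  1.81469021e-01,  1.60789566e+00, -1.76024230e-07,
        1.35379610e+00, -2.06296093e-01]), 'dq': array([-0.0024074 , -0.00116053, -0.00338715,  0.00071592, -0.00083735,
        0.00020705]), 'joint_efforts': array([ 1.49024399e-04, -4.45878196e+01, -3.52237594e+01, -3.08415620e-04,
        4.14937691e-03,  2.98899022e-05]), 'eef_pos': array([ 0.15878077, -0.55217355,  0.2554789 ]), 'eef_rot': array([-7.82342059e-04,  9.90229427e-01,  1.39445569e-01,  5.19336086e-05]), 'wrist_force': array([0.32147172, 0.48503089, 0.11958321]), 'torque': array([0.00716143, 0.03664138, 0.01864962]), 'grasp_force': 0.0, 'opening': 0.9976189876542214}
```

View pics/top0.png

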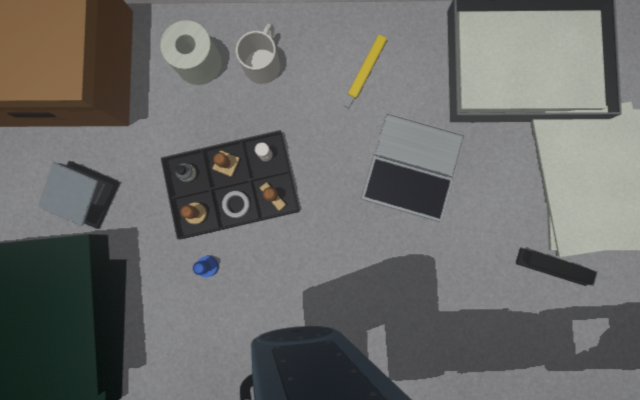

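View pics/side0.png

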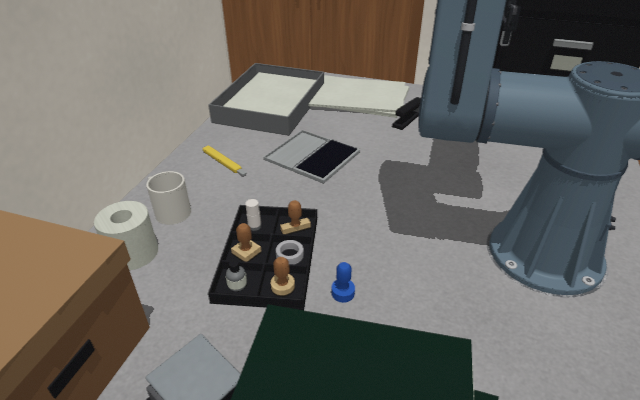

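Top view: the candidates are the round stamp at (193,213), square stamp at (225,162), bar stamp at (271,194), blue lookalike at (205,266), ink bottle at (185,172), white bottle at (263,150) and tape ring at (235,204). The pad's felt is at (408,188). Side view: round at (282,270), square at (245,240), bar at (295,215) and blue at (343,280). I choose the wooden ones at (193,213) and (225,162). I'll check them in a crop and measure from both views.

```bash
cat >> h.py <<'E'
def cloud(f):
    c=np.load('pics/'+f+'.npz'); v,u=np.mgrid[:400,:640]; d=c['depth'].astype(float)
    P=np.stack([(u-c['cx'])/c['fx']*d,(v-c['cy'])/c['fy']*d,d],-1)
    if 'R' in c: W=(P-c['t'])@c['R']
    else:
        from scipy.spatial.transform import Rotation as Ro
        H=c['hand_eye']; q=c['eef_rot']; T=P@H[:3,:3].T+H[:3,3]
        W=T@Ro.from_quat([q[1],q[2],q[3],q[0]]).as_matrix().T+c['eef_pos']
    W[d==0]=np.nan
    return W,c['pixels']
def rect(p):
    (c,s,a)=cv2.minAreaRect((p[:,:2]*1000).astype(np.float32)); return np.round(c,1),np.round(s,1),round(a,1)
E
python3 - <<'E'
from h import *
S={'top0':{'round':(193,213),'square':(225,162),'bar':(271,194),'pen':(185,172),'white':(263,150)},'side0':{'round':(282,270),'square':(245,240),'bar':(295,215),'pen':(236,275),'white':(253,213)}}
for f,s in S.items():
    W,p=cloud(f)
    for n,(u,v) in s.items():
        w=W[v-24:v+24,u-24:u+24].reshape(-1,3); c=p[v-24:v+24,u-24:u+24].reshape(-1,3).astype(int)
        m=(w[:,2]>.05)
        k=w[m]; x0=np.nanmedian(k,0); k=k[np.linalg.norm(k[:,:2]-x0[:2],axis=1)<.03]
        print(f,n,len(k),'knob med',x0.round(4),'rect',rect(k),'zmax',np.nanpercentile(k[:,2],97).round(4))
        wood=(c[:,0]-c[:,2]>30)&(w[:,2]<.035)&(w[:,2]>.012)&(np.linalg.norm(w[:,:2]-x0[:2],axis=1)<.045)
        if wood.sum()>20: print('   foot',wood.sum(),np.median(w[wood],0).round(4),rect(w[wood]))
W,p=cloud('top0')
g=p.max(-1)
for f in ('top0','side0'):
    W,p=cloud(f); 
    q=W.reshape(-1,3);g=p.reshape(-1,3).max(-1)
    # felt: dark
    x0=W[188,408] if f=='top0' else W[157,327]
    m=(g<40)&(np.linalg.norm(q[:,:2]-x0[:2],axis=1)<.12)
    print(f,'felt',x0.round(4),m.sum(),np.median(q[m],0).round(4),rect(q[m]))
    print(W[160 if f=='top0' else 152,415 if f=='top0' else 300].round(4))
a=cv2.resize(cv2.imread('pics/top0.png')[120:280,150:310],(560,560),interpolation=2)
cv2.imwrite('pics/crop.png',a)
E
```

```text
top0 round 192 knob med [0.4786 0.2523 0.0758] rect (array([478.8, 255.4]), array([26.1, 26.9]), 19.4) zmax 0.0814
   foot 197 [0.4741 0.2479 0.0219] (array([478.5, 253.1]), array([37.7, 43. ]), 76.9)
top0 square 179 knob med [0.5819 0.1897 0.0759] rect (array([584. , 191.9]), array([25.9, 26.8]), 89.3) zmax 0.0809
   foot 246 [0.5761 0.1844 0.0216] (array([584.2, 193. ]), array([43.6, 42.1]), 67.7)
top0 bar 170 knob med [0.5124 0.0916 0.0766] rect (array([513.6,  93.1]), array([26.4, 26.5]), 2.0) zmax 0.0809
   foot 130 [0.5027 0.0839 0.0217] (array([514.1,  93.5]), array([61.4, 18.1]), 40.8)
top0 pen 82 knob med [0.5644 0.2746 0.0637] rect (array([564.3, 275.6]), array([16.7, 17.5]), 1.5) zmax 0.0663
top0 white 163 knob med [0.602  0.1093 0.0693] rect (array([603.2, 109.6]), array([25.5, 25. ]), 0.4) zmax 0.0724
side0 round 268 knob med [0.4763 0.266  0.0724] rect (array([478.5, 262.1]), array([27.5, 22.1]), 18.4) zmax 0.0813
   foot 341 [0.4749 0.2661 0.0224] (array([478.5, 260.7]), array([42. , 40.9]), 22.9)
side0 square 233 knob med [0.5791 0.2042 0.068 ] rect (array([582.8, 197
[... 175 characters left out ...]
] rect (array([514.4,  98.4]), array([23.5, 27.2]), 74.4) zmax 0.0808
   foot 262 [0.5115 0.101  0.0219] (array([514.6,  95.9]), array([62. , 20.7]), 39.9)
side0 pen 106 knob med [0.5631 0.2821 0.0627] rect (array([564.2, 279.2]), array([17.7, 17.2]), 84.7) zmax 0.0666
side0 white 171 knob med [0.5925 0.126  0.07  ] rect (array([603.6, 114. ]), array([26.6, 24.9]), 25.4) zmax 0.072
top0 felt [ 0.53   -0.1901  0.0163] 0 [nan nan nan] (array([0., 0.]), array([0., 0.]), 0.0)
[ 0.5927 -0.2095 -0.0037]
side0 felt [ 0.5312 -0.1889  0.0135] 1042 [ 0.5301 -0.1792  0.0142] (array([ 530.9, -186.4]), array([163.6,  83.9]), 74.2)
[ 0.6135 -0.2072  0.0021]
  return _methods._mean(a, axis=axis, dtype=dtype,
  ret = um.true_divide(
```

View pics/crop.png

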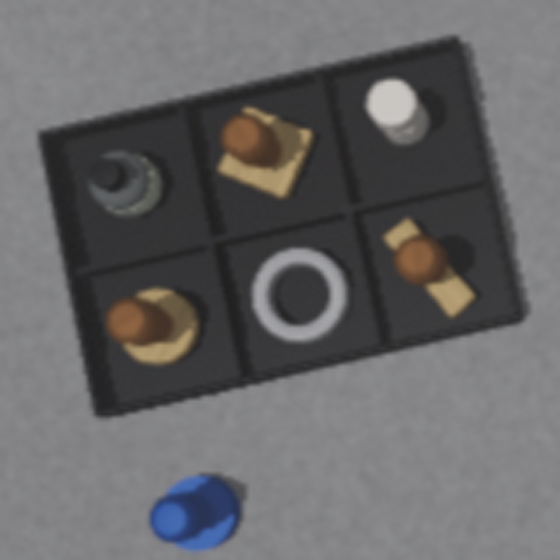

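The crop confirms it: round disc foot at crop (165,325), square foot at (265,155), bar at (430,270), and the blue lookalike outside the tray at (200,510). From the two views I get round ≈ (0.479, 0.258), square ≈ (0.584, 0.194) at 67.5°, and felt centre (0.531, -0.186) with its long axis at 74°. I'm starting the move to the round stamp.

Request:
servo_tool:
  motion:
    - [[4.4,-2,0,-8,-0.2],[8.8,-4,0,-16,-0.2],[13.2,-6,0,-24,-0.2],[17.6,-8,0,-32,-0.2],[22,-10,0,-40,-0.2]]

```text
time_s: 0.6
eef_pos: [0.3437, -0.3941, 0.256]
eef_rot: [-0.0, 0.882, 0.472, 0.0]
wrist_force: [1.4, -1.0, -0.7]
opening: 0.601
grasp_force: 0.0
```

```bash
cat >> h.py <<'E'
def to(x,y,z,yaw):
    o=ctrl.get_obs(); w,a,b,c=o['eef_rot']; p=o['eef_pos']
    psi=2*np.arctan2(b,a); d=np.array([x,y,z])-p; C,S=np.cos(psi),np.sin(psi)
    dy=(yaw-np.degrees(psi)+90)%180-90
    print('t%.1f pos'%o['time_s'],p.round(4),'yaw %.1f'%np.degrees(psi),'-> cm %.2f %.2f %.2f twist %.1f'%(100*(d[0]*C+d[1]*S),100*(d[0]*S-d[1]*C),-100*d[2],-dy),'open %.2f grip %.0f F'%(o['opening'],o['grasp_force']),o['wrist_force'].round(1))
E
python3 -c "
from h import *
to(.479,.258,.18,74)"
```

```text
t0.6 pos [ 0.3437 -0.3941  0.256 ] yaw 56.3 -> cm 61.78 -24.89 7.60 twist -17.7 open 0.60 grip 0 F [ 1.4 -1.  -0.7]
```

Request:
servo_tool:
  motion:
    - [[4.4,-1.8,0,-3.5,-0.2],[8.8,-3.6,0,-7,-0.2],[13.2,-5.4,0,-10.5,-0.2],[17.6,-7.2,0,-14,-0.2],[22,-9,0,-17.7,-0.2]]

```text
time_s: 1.1
eef_pos: [0.3907, -0.1611, 0.256]
eef_rot: [-0.0, 0.799, 0.601, 0.0]
wrist_force: [1.1, 0.2, 0.3]
opening: 0.605
grasp_force: 0.0
```

```bash
python3 -c "
from h import *
to(.479,.258,.18,74)"
```

```text
t1.1 pos [ 0.3907 -0.1611  0.256 ] yaw 73.9 -> cm 42.71 -3.18 7.60 twist -0.1 open 0.60 grip 0 F [1.1 0.2 0.3]
```

Request:
servo_tool:
  motion:
    - [[4.6,-0.3,0,0,-0.2],[9.2,-0.6,0,0,-0.2],[13.8,-1,0,0,-0.2],[18.4,-1.3,0,0,-0.2],[23,-1.7,0,0,-0.2]]

```text
time_s: 1.6
eef_pos: [0.4389, 0.0645, 0.2562]
eef_rot: [0.0, 0.8, 0.6, 0.0]
wrist_force: [0.8, -0.1, -0.3]
opening: 0.595
grasp_force: 0.0
```

Request:
servo_tool:
  motion:
    - [[4.6,-0.3,1,0,-0.2],[9.2,-0.6,2,0,-0.2],[13.8,-1,3,0,-0.2],[17.7,-1.4,4,0,-0.2],[17.7,-1.4,4,0,-0.2]]

```text
time_s: 2.1
eef_pos: [0.474, 0.2401, 0.2142]
eef_rot: [-0.001, 0.799, 0.602, -0.001]
wrist_force: [-0.1, -0.3, -0.5]
opening: 0.599
grasp_force: 0.0
```

Run:
```python
from h import *
c=snap('wrist','w1'); to(.479,.258,.07,74)
W,p=cloud('w1')
for n,x in {'round':(.479,.258),'square':(.584,.194)}.items():
    r=np.linalg.norm(W[:,:,:2]-x,axis=-1)
    k=W[(r<.03)&(W[:,:,2]>.045)]; q=p.astype(int)
    f=W[(r<.04)&(W[:,:,2]<.03)&(W[:,:,2]>.015)&(q[:,:,0]-q[:,:,2]>30)]
    if len(k)>9: print(n,len(k),rect(k),np.percentile(k[:,2],97))
    t=k[k[:,2]>.078]
    if len(t)>9: print(' top',rect(t))
    if len(f)>9: print(' foot',len(f),rect(f),np.median(f[:,2]))
```

```text
t2.1 pos [0.4741 0.2381 0.2148] yaw 74.0 -> cm 2.04 -0.08 14.48 twist -0.0 open 0.60 grip 0 F [-0.3  0.   0.1]
round 17394 (array([478.6, 256.5]), array([28.6, 59.9]), 73.5) 0.285153262905742
 top (array([478.1, 255. ]), array([25.5, 59.9]), 73.5)
 foot 705 (array([480.6, 260.5]), array([35.9, 43.8]), 72.0) 0.022713175747863884
square 1064 (array([583.9, 194. ]), array([27.3, 27.2]), 30.1) 0.08110384921154727
 top (array([584.4, 194. ]), array([19.4, 20.2]), 72.0)
 foot 1134 (array([584.1, 193.6]), array([42.6, 42.9]), 67.4) 0.022821533449838213
```

View pics/w1.png

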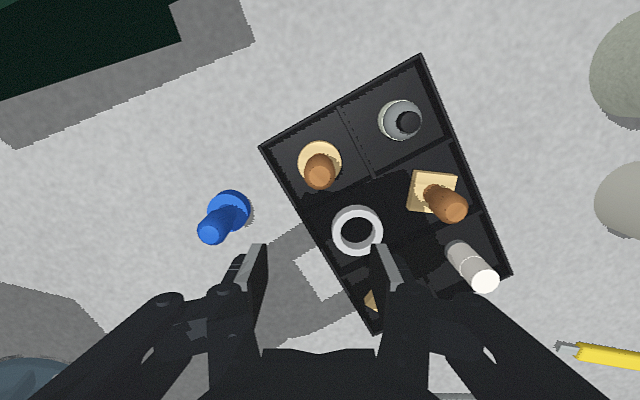

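The wrist view shows the round stamp at (320,165), the square at (440,200), the ring at (357,230) and the blue lookalike at (223,218), with the finger pads at the bottom. The square agrees with the other views. The round's figure included finger points, so I'm filtering those out.

Run:
```python
from h import *
W,p=cloud('w1'); x=(.479,.258)
r=np.linalg.norm(W[:,:,:2]-x,axis=-1)
k=W[(r<.03)&(W[:,:,2]>.045)&(W[:,:,2]<.09)]; t=k[k[:,2]>.078]
print(rect(k),rect(t),np.percentile(k[:,2],97))
f=W[(r<.04)&(W[:,:,2]<.03)&(W[:,:,2]>.015)]; print(rect(f))
```

```text
(array([479.2, 257.1]), array([27.1, 27.1]), 27.8) (array([479.5, 256.4]), array([20.4, 20. ]), 8.8) 0.08106317352339534
(array([480.6, 260.5]), array([35.9, 43.8]), 72.0)
```

Request:
servo_tool:
  motion:
    - [[1,0,1.5,0,-0.2],[1.95,0,4.5,0,-0.2],[1.95,0,7.5,0,-0.2],[1.95,0,10,0,-0.2],[1.95,0,10,0,-0.2]]

```text
time_s: 2.65
eef_pos: [0.478, 0.2531, 0.113]
eef_rot: [-0.001, 0.8, 0.599, -0.004]
wrist_force: [-0.1, -0.2, -0.3]
opening: 0.599
grasp_force: 0.0
```

```bash
python3 -c "
from h import *
to(.479,.257,.065,74)"
```

```text
t2.6 pos [0.478  0.2531 0.113 ] yaw 73.7 -> cm 0.40 -0.01 4.80 twist -0.3 open 0.60 grip 0 F [-0.1 -0.2 -0.3]
```

Request:
servo_tool:
  motion:
    - [[0,0,0,0,-0.2],[0,0,0,0,-0.2]]

```text
time_s: 2.85
eef_pos: [0.4819, 0.2549, 0.1182]
eef_rot: [0.001, 0.8, 0.6, 0.001]
wrist_force: [-0.0, 0.7, 0.2]
opening: 0.596
grasp_force: 0.0
```

```bash
python3 -c "
from h import *
to(.479,.257,.065,74)"
```

```text
t2.9 pos [0.4819 0.2549 0.1182] yaw 73.7 -> cm 0.12 -0.34 5.32 twist -0.3 open 0.60 grip 0 F [-0.   0.7  0.2]
```

Request:
servo_tool:
  motion:
    - [[0,-0.1,1,0,-0.2],[0.1,-0.2,2,0,-0.2],[0.1,-0.2,3,0,-0.2],[0.1,-0.2,3,0,-0.2],[0.1,-0.2,3,0,-0.2]]

```text
time_s: 3.35
eef_pos: [0.4786, 0.2565, 0.0857]
eef_rot: [-0.0, 0.8, 0.6, -0.001]
wrist_force: [-0.9, 0.1, -0.2]
opening: 0.601
grasp_force: 0.0
```

```bash
python3 -c "
from h import *
to(.479,.257,.065,74)"
```

```text
t3.4 pos [0.4786 0.2565 0.0857] yaw 73.7 -> cm 0.06 0.03 2.07 twist -0.3 open 0.60 grip 0 F [-0.9  0.1 -0.2]
```

Well aligned, so I descend the last 2 cm and close.

Request:
servo_tool:
  motion:
    - [[0,0,0.7,0,-0.2],[0,0,1.4,0,-0.2],[0,0,2,0,-0.2],[0,0,2,0,-0.2],[0,0,2,0,0]]

```text
time_s: 3.85
eef_pos: [0.4788, 0.2565, 0.066]
eef_rot: [-0.0, 0.8, 0.6, -0.0]
wrist_force: [-0.7, 0.1, 0.5]
opening: 0.502
grasp_force: 0.0
```

Request:
servo_tool:
  motion:
    - [[0,0,0,0,0.3],[0,0,0,0,0.6],[0,0,0,0,1],[0,0,0,0,1],[0,0,0,0,1]]

```text
time_s: 4.35
eef_pos: [0.4794, 0.2567, 0.0668]
eef_rot: [0.0, 0.8, 0.6, 0.0]
wrist_force: [-1.9, 0.4, 3.8]
opening: 0.31
grasp_force: 59.3
```

Request:
servo_tool:
  motion:
    - [[0,0,-1,0,1],[0,0,-3,0,1],[0,0,-5,0,1],[0,0,-7,0,1],[0,0,-8.5,0,1]]

```text
time_s: 4.85
eef_pos: [0.4792, 0.2566, 0.1529]
eef_rot: [0.0, 0.8, 0.6, 0.0]
wrist_force: [0.3, 0.6, -0.4]
opening: 0.309
grasp_force: 59.0
```

```bash
python3 -c "
from h import *
to(.521,-.221,.12,74.2)"
```

```text
t4.8 pos [0.4792 0.2566 0.1529] yaw 73.7 -> cm -44.68 17.40 3.29 twist -0.5 open 0.31 grip 59 F [ 0.3  0.6 -0.4]
```

Request:
servo_tool:
  motion:
    - [[-2,0.8,-2,0,1],[-5,2,-3,0,1],[-9,3.5,-3,0,1],[-13,5.1,-3,0,1],[-17,6.6,-3,0,1]]

```text
time_s: 5.35
eef_pos: [0.4945, 0.0734, 0.1819]
eef_rot: [0.0, 0.8, 0.6, 0.0]
wrist_force: [0.5, 0.2, -1.5]
opening: 0.306
grasp_force: 59.0
```

Request:
servo_tool:
  motion:
    - [[-4,1.6,0,0,1],[-8,3.2,0,0,1],[-12,4.7,0,0,1],[-16,6.2,0,0,1],[-19,7.4,0,0,1]]

```text
time_s: 5.85
eef_pos: [0.5122, -0.1307, 0.1817]
eef_rot: [0.0, 0.8, 0.599, -0.0]
wrist_force: [0.9, 0.7, -0.3]
opening: 0.311
grasp_force: 59.0
```

```bash
python3 -c "
from h import *
to(.521,-.221,.12,74.2)"
```

```text
t5.8 pos [ 0.5122 -0.1307  0.1817] yaw 73.7 -> cm -8.42 3.39 6.17 twist -0.5 open 0.31 grip 59 F [ 0.9  0.7 -0.3]
```

Request:
servo_tool:
  motion:
    - [[-2.5,1,0,0,1],[-5,2,0,0,1],[-7,2.8,1,0,1],[-8.2,3.3,3,0,1],[-8.4,3.4,4.5,-0.5,1]]

```text
time_s: 6.35
eef_pos: [0.5213, -0.2198, 0.1357]
eef_rot: [-0.0, 0.798, 0.603, -0.0]
wrist_force: [-0.2, 0.7, -0.6]
opening: 0.312
grasp_force: 59.0
```

Request:
servo_tool:
  motion:
    - [[0,0,1,0,1],[0,0,2,0,1],[0,0,3,0,1],[0,0,3,0,1],[0,0,3,0,1]]

```text
time_s: 6.85
eef_pos: [0.5218, -0.2179, 0.1064]
eef_rot: [-0.0, 0.797, 0.604, -0.0]
wrist_force: [-0.1, 0.3, -0.5]
opening: 0.309
grasp_force: 59.0
```

Run:
```python
from h import *
to(.521,-.221,.0768,74.2)
snap('side','s1');snap('top','t1')
for f,(x,y) in (('s1',(327,157)),('t1',(408,188))):
    W,p=cloud(f); g=p.max(-1)
    m=(np.linalg.norm(W[:,:,:2]-(.531,-.186),axis=-1)<.12)&(W[:,:,2]<.04)&(g<(60 if f=='t1' else 40)); print(f,m.sum(),rect(W[m]))
    q=p.astype(int); m=(np.linalg.norm(W[:,:,:2]-(.521,-.221),axis=-1)<.05)&(q[:,:,0]-q[:,:,2]>30); 
    if m.sum()>5: print(' stamp',rect(W[m]),np.percentile(W[m][:,2],[2,50]))
cv2.imwrite('pics/s1c.png',cv2.resize(cv2.imread('pics/s1.png')[60:220,240:440],(800,600)))
```

```text
t6.8 pos [ 0.5218 -0.2179  0.1064] yaw 74.3 -> cm -0.32 0.01 2.96 twist 0.1 open 0.31 grip 59 F [-0.1  0.3 -0.5]
s1 988 (array([ 530.7, -185.2]), array([163.5,  84.2]), 74.5)
 stamp (array([ 531.5, -208.1]), array([63.1, 43.5]), 21.2) [0.05005309 0.06445452]
t1 1272 (array([ 530. , -189.5]), array([160.2,  79.2]), 74.3)
```

View pics/s1c.png

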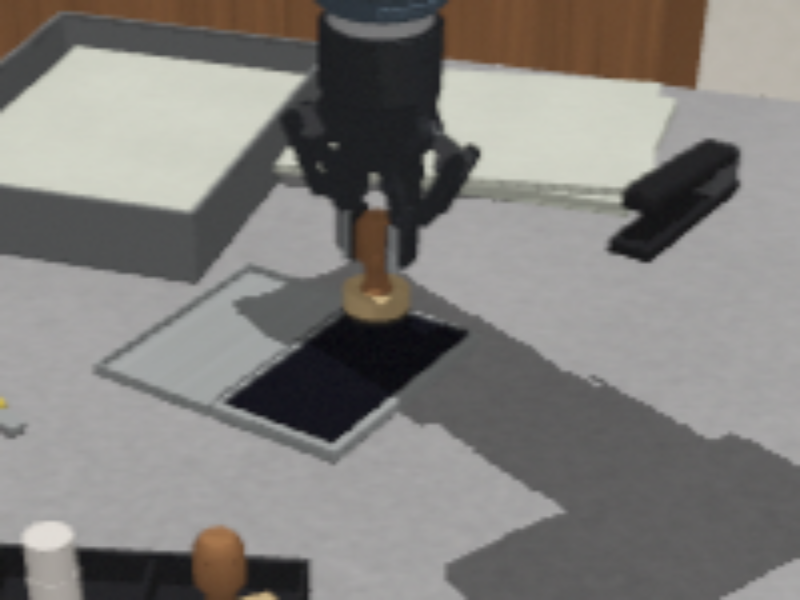

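The round stamp hangs upright at crop (376,270) above the far half of the felt. The top and side views agree on the felt centre, about (0.530, -0.187). Now I lower it.

Request:
servo_tool:
  motion:
    - [[-0.2,0,1,0,1],[-0.3,0,1.8,0,1],[-0.3,0,2.3,0,1],[-0.3,0,2.6,0,1],[-0.3,0,2.7,0,1]]

```text
time_s: 7.45
eef_pos: [0.5205, -0.2211, 0.0786]
eef_rot: [-0.001, 0.797, 0.603, -0.0]
wrist_force: [0.6, -0.9, -0.6]
opening: 0.311
grasp_force: 59.0
```

Request:
servo_tool:
  motion:
    - [[0,0,0.1,0,1],[0,0,0.15,0,1],[0,0,0.2,0,1],[0,0,0.25,0,1],[0,0,0.25,0,1]]

```text
time_s: 7.95
eef_pos: [0.5209, -0.2213, 0.0769]
eef_rot: [0.0, 0.797, 0.603, 0.0]
wrist_force: [0.3, 0.7, -0.8]
opening: 0.309
grasp_force: 59.0
```

Request:
servo_tool:
  motion:
    - [[0,0,0.05,0,1],[0,0,0.1,0,1],[0,0,0.1,0,1]]

```text
time_s: 8.25
eef_pos: [0.521, -0.2214, 0.0767]
eef_rot: [0.0, 0.797, 0.603, -0.0]
wrist_force: [-3.2, 2.3, 6.9]
opening: 0.307
grasp_force: 59.9
```

Contact shows as a 7 N upward force. I release gently and retreat straight up.

Request:
servo_tool:
  motion:
    - [[0,0,-0.05,0,0.6],[0,0,-0.05,0,0.3],[0,0,-0.05,0,0],[0,0,-0.05,0,-0.2],[0,0,-0.05,0,-0.2]]

```text
time_s: 8.75
eef_pos: [0.5208, -0.2212, 0.0762]
eef_rot: [-0.0, 0.797, 0.603, -0.0]
wrist_force: [0.1, -0.5, 0.8]
opening: 0.602
grasp_force: 0.0
```

Request:
servo_tool:
  motion:
    - [[0,0,-1,0,-0.2],[0,0,-3,0,-0.2],[0,0,-6,0,-0.2],[0,0,-9,0,-0.2],[0,0,-11,0,-0.2]]

```text
time_s: 9.25
eef_pos: [0.5217, -0.2218, 0.1895]
eef_rot: [0.002, 0.797, 0.603, 0.001]
wrist_force: [0.3, 0.0, 0.1]
opening: 0.601
grasp_force: 0.0
```

```bash
python3 -c "
from h import *
to(.584,.194,.14,67.5)
snap('side','s2')
W,p=cloud('s2');q=p.astype(int); m=(np.linalg.norm(W[:,:,:2]-(.521,-.221),axis=-1)<.05)&(q[:,:,0]-q[:,:,2]>30)&(W[:,:,2]<.11); k=W[m]
print(rect(k[k[:,2]<.036]),rect(k[k[:,2]>.06]),k[:,2].max(),k[:,2].min())
"
```

```text
t9.2 pos [ 0.5217 -0.2218  0.1895] yaw 74.2 -> cm 41.71 -5.29 4.95 twist 6.7 open 0.60 grip 0 F [0.3 0.  0.1]
(array([ 520.5, -216.4]), array([42.5, 45.7]), 15.8) (array([ 519.1, -214.9]), array([24.7, 19.3]), 42.7) 0.09137933879205364 0.01790837720089855
```

The round stamp stands upright on the felt. Now the square.

Request:
servo_tool:
  motion:
    - [[3.5,-0.4,0,0,-0.2],[8,-1,0,0,-0.2],[12.6,-1.6,0,0,-0.2],[17.2,-2.2,0,0,-0.2],[21.7,-2.8,0,0,-0.2]]

```text
time_s: 9.8
eef_pos: [0.5528, -0.003, 0.1866]
eef_rot: [0.0, 0.798, 0.603, 0.0]
wrist_force: [0.5, -0.7, -0.4]
opening: 0.602
grasp_force: 0.0
```

Request:
servo_tool:
  motion:
    - [[4.6,-0.6,0,0,-0.2],[9.2,-1.2,0,2,-0.2],[13.8,-1.8,0,4,-0.2],[17.5,-2.2,1,6,-0.2],[19.5,-2.4,2,6.7,-0.2]]

```text
time_s: 10.3
eef_pos: [0.5829, 0.1926, 0.1667]
eef_rot: [0.0, 0.831, 0.556, 0.001]
wrist_force: [0.6, -0.8, 0.1]
opening: 0.594
grasp_force: 0.0
```

Request:
servo_tool:
  motion:
    - [[0,0,1,0,-0.2],[0,0,2,0,-0.2],[0,0,2.5,0,-0.2],[0,0,2.5,0,-0.2],[0,0,2.5,0,-0.2]]

```text
time_s: 10.8
eef_pos: [0.583, 0.1883, 0.1416]
eef_rot: [0.0, 0.832, 0.555, 0.0]
wrist_force: [-0.2, 0.2, -0.9]
opening: 0.598
grasp_force: 0.0
```

```bash
python3 -c "
from h import *
to(.584,.194,.0667,67.5)"
```

```text
t10.8 pos [0.583  0.1883 0.1416] yaw 67.4 -> cm 0.56 -0.13 7.49 twist -0.1 open 0.60 grip 0 F [-0.2  0.2 -0.9]
```

Request:
servo_tool:
  motion:
    - [[0.3,0,1.5,0,-0.2],[0.5,-0.1,3,0,-0.2],[0.5,-0.1,4.5,0,-0.2],[0.5,-0.1,5.2,0,-0.2],[0.5,-0.1,5.2,0,-0.2]]

```text
time_s: 11.3
eef_pos: [0.5823, 0.1942, 0.087]
eef_rot: [-0.001, 0.831, 0.556, -0.002]
wrist_force: [-0.5, -0.7, 0.7]
opening: 0.602
grasp_force: 0.0
```

```bash
python3 -c "
from h import *
to(.584,.194,.0667,67.5)"
```

```text
t11.3 pos [0.5823 0.1942 0.087 ] yaw 67.5 -> cm 0.05 0.16 2.03 twist 0.0 open 0.60 grip 0 F [-0.5 -0.7  0.7]
```

Request:
servo_tool:
  motion:
    - [[0,0.05,0.7,0,-0.2],[0,0.1,1.5,0,-0.2],[0,0.1,2.1,0,-0.2],[0,0.1,2.1,0,-0.2],[0,0.1,2.1,0,-0.2]]

```text
time_s: 11.8
eef_pos: [0.5846, 0.1939, 0.0682]
eef_rot: [-0.0, 0.831, 0.556, -0.0]
wrist_force: [0.1, -0.0, 1.4]
opening: 0.602
grasp_force: 0.0
```

```bash
python3 -c "
from h import *
to(.584,.194,.0667,67.5)"
```

```text
t11.8 pos [0.5846 0.1939 0.0682] yaw 67.5 -> cm -0.02 -0.06 0.15 twist 0.0 open 0.60 grip 0 F [ 0.1 -0.   1.4]
```

Request:
servo_tool:
  motion:
    - [[0,0,0.1,0,0],[0,0,0.1,0,0.3],[0,0,0.1,0,0.6],[0,0,0.1,0,1],[0,0,0.1,0,1]]

```text
time_s: 12.3
eef_pos: [0.585, 0.1941, 0.0678]
eef_rot: [0.0, 0.831, 0.556, 0.0]
wrist_force: [-1.2, 0.5, 3.9]
opening: 0.305
grasp_force: 59.2
```

Request:
servo_tool:
  motion:
    - [[0,0,0,0,1],[0,0,0,0,1]]

```text
time_s: 12.5
eef_pos: [0.585, 0.1941, 0.0678]
eef_rot: [0.0, 0.831, 0.556, 0.0]
wrist_force: [-1.4, 1.2, 5.5]
opening: 0.307
grasp_force: 59.4
```

Request:
servo_tool:
  motion:
    - [[0,0,-1,0,1],[0,0,-3,0,1],[0,0,-6,0,1],[0,0,-9,0,1],[0,0,-11.5,0,1]]

```text
time_s: 13.0
eef_pos: [0.5847, 0.1939, 0.1841]
eef_rot: [0.0, 0.831, 0.556, 0.0]
wrist_force: [0.3, -0.3, -0.3]
opening: 0.309
grasp_force: 59.0
```

```bash
python3 -c "
from h import *
to(.540,-.152,.11,74.3)"
```

```text
t13.0 pos [0.5847 0.1939 0.1841] yaw 67.5 -> cm -33.67 9.09 7.41 twist -6.8 open 0.31 grip 59 F [ 0.3 -0.3 -0.3]
```

Request:
servo_tool:
  motion:
    - [[-3,0.8,0,0,1],[-7,1.9,0,0,1],[-11,3,0,0,1],[-15,4.1,0,0,1],[-19,5.2,0,0,1]]

```text
time_s: 13.5
eef_pos: [0.5594, -0.0029, 0.1825]
eef_rot: [-0.0, 0.831, 0.556, -0.0]
wrist_force: [-0.2, -0.8, -0.7]
opening: 0.306
grasp_force: 59.0
```

Request:
servo_tool:
  motion:
    - [[-4,1.1,0,0,1],[-8,2.1,0,0,1],[-11.5,3.1,0,-2,1],[-13.7,3.7,0,-4.5,1],[-14.7,3.9,0.5,-6.8,1]]

```text
time_s: 14.0
eef_pos: [0.5398, -0.155, 0.1781]
eef_rot: [0.001, 0.797, 0.604, 0.0]
wrist_force: [0.4, 0.1, -0.1]
opening: 0.309
grasp_force: 59.0
```

Request:
servo_tool:
  motion:
    - [[0,0,1.5,0,1],[0,0,3,0,1],[0,0,5,0,1],[0,0,6.5,0,1],[0,0,6.5,0,1]]

```text
time_s: 14.5
eef_pos: [0.5379, -0.1502, 0.1088]
eef_rot: [-0.003, 0.797, 0.604, -0.001]
wrist_force: [-0.6, 0.2, -1.5]
opening: 0.308
grasp_force: 59.1
```

```bash
python3 -c "
from h import *
to(.540,-.152,.0778,74.3)"
```

```text
t14.5 pos [ 0.5379 -0.1502  0.1088] yaw 74.4 -> cm -0.11 0.25 3.10 twist 0.1 open 0.31 grip 59 F [-0.6  0.2 -1.5]
```

Request:
servo_tool:
  motion:
    - [[-0.1,0.1,0.7,0,1],[-0.1,0.1,1.4,0,1],[-0.1,0.1,2,0,1],[-0.1,0.1,2.3,0,1],[-0.1,0.1,2.3,0,1]]

```text
time_s: 15.0
eef_pos: [0.5404, -0.1534, 0.0889]
eef_rot: [-0.0, 0.797, 0.604, -0.0]
wrist_force: [0.5, 0.5, -1.1]
opening: 0.309
grasp_force: 59.1
```

Request:
servo_tool:
  motion:
    - [[0,0,0,0,1],[0,0,0.1,0,1],[0,0,0.2,0,1],[0,0,0.3,0,1],[0,0,0.3,0,1]]

```text
time_s: 15.5
eef_pos: [0.5406, -0.1534, 0.0862]
eef_rot: [-0.0, 0.797, 0.604, -0.0]
wrist_force: [0.1, -0.1, -1.2]
opening: 0.308
grasp_force: 59.1
```

Request:
servo_tool:
  motion:
    - [[0,0,0.2,0,1],[0,0,0.4,0,1],[0,0,0.55,0,1],[0,0,0.65,0,1],[0,0,0.65,0,1]]

```text
time_s: 16.0
eef_pos: [0.5405, -0.1534, 0.0795]
eef_rot: [-0.0, 0.797, 0.604, -0.0]
wrist_force: [-0.1, -0.0, -0.6]
opening: 0.308
grasp_force: 59.1
```

Request:
servo_tool:
  motion:
    - [[0,0,0.07,0,1],[0,0,0.14,0,1],[0,0,0.2,0,1],[0,0,0.2,0,1]]

```text
time_s: 16.4
eef_pos: [0.5407, -0.1535, 0.0778]
eef_rot: [0.0, 0.797, 0.604, 0.0]
wrist_force: [0.5, -0.3, -0.7]
opening: 0.306
grasp_force: 59.1
```

Request:
servo_tool:
  motion:
    - [[0,0,0.05,0,1],[0,0,0.1,0,1],[0,0,0.1,0,1]]

```text
time_s: 16.7
eef_pos: [0.5408, -0.1535, 0.0778]
eef_rot: [0.0, 0.797, 0.604, -0.0]
wrist_force: [-3.7, 0.7, 8.7]
opening: 0.309
grasp_force: 59.9
```

Contact. I release and retreat.

Request:
servo_tool:
  motion:
    - [[0,0,-0.05,0,0.6],[0,0,-0.05,0,0.3],[0,0,-0.05,0,0],[0,0,-0.05,0,-0.2],[0,0,-0.05,0,-0.2]]

```text
time_s: 17.2
eef_pos: [0.5406, -0.1534, 0.0771]
eef_rot: [-0.0, 0.797, 0.604, -0.0]
wrist_force: [-0.4, 0.0, 0.2]
opening: 0.603
grasp_force: 0.0
```

Request:
servo_tool:
  motion:
    - [[0,0,-1,0,-0.2],[0,0,-3,0,-0.2],[0,0,-6,0,-0.2],[0,0,-9,0,-0.2],[0,0,-12,0,-0.2]]

```text
time_s: 17.7
eef_pos: [0.5406, -0.1534, 0.1992]
eef_rot: [0.0, 0.797, 0.604, 0.0]
wrist_force: [-0.9, -0.2, 0.5]
opening: 0.602
grasp_force: 0.0
```

Request:
servo_tool:
  motion:
    - [[0,-3,-1,0,-0.2],[0,-6,-2,0,-0.2],[0,-9,-3,0,-0.2],[0,-12,-3,0,-0.2],[0,-13,-3,0,-0.2]]

```text
time_s: 18.2
eef_pos: [0.4138, -0.1175, 0.2279]
eef_rot: [0.0, 0.797, 0.604, 0.0]
wrist_force: [0.9, -0.7, -0.4]
opening: 0.604
grasp_force: 0.0
```

Run:
```python
from h import *
to(.54,-.15,.2,74)
snap('side','s3');snap('top','t3')
a=cv2.imread('pics/s3.png')[90:310,200:440]; b=cv2.imread('pics/t3.png')[90:310,150:490]
cv2.imwrite('pics/end.png',cv2.resize(np.hstack([a,b]),(800,304)))
for f in('s3','t3'):
    W,p=cloud(f);q=p.astype(int)
    for n,x in dict(r=(.521,-.221),s=(.5407,-.1535),bar=(.514,.095)).items():
        k=W[(np.linalg.norm(W[:,:,:2]-x,axis=-1)<.036)&(q[:,:,0]-q[:,:,2]>30)]
        print(f,n,rect(k[k[:,2]<.038]),rect(k[k[:,2]>.06]),k[:,2].max().round(4)) if len(k)>9 else print(n,len(k))
```

```text
t18.2 pos [ 0.4138 -0.1175  0.2279] yaw 74.3 -> cm 0.28 13.03 2.79 twist 0.3 open 0.60 grip 0 F [ 0.9 -0.7 -0.4]
s3 r (array([ 521.2, -218.2]), array([42.4, 45.1]), 58.6) (array([ 519.9, -214.3]), array([24.3, 22.2]), 78.9) 0.0922
s3 s (array([ 542.1, -151.7]), array([46.5, 45.9]), 76.1) (array([ 538.4, -148.2]), array([23.1, 22.6]), 86.8) 0.0924
s3 bar (array([518.8,  87.3]), array([67.4, 39.1]), 41.2) (array([512.7,  99.7]), array([24.1, 24.1]), 63.5) 0.0819
t3 r (array([ 519.9, -218.5]), array([43.7, 33. ]), 26.3) (array([ 519.7, -219. ]), array([25.9, 22.9]), 5.5) 0.0924
t3 s (array([ 540.8, -153.7]), array([42.5, 41.2]), 75.0) (array([ 545. , -153.7]), array([14.9, 27.9]), 2.5) 0.0923
t3 bar (array([513.3,  97.6]), array([66.6, 25.4]), 40.8) (array([513.5,  94. ]), array([26.1, 24.4]), 2.6) 0.0817
```

View pics/end.png

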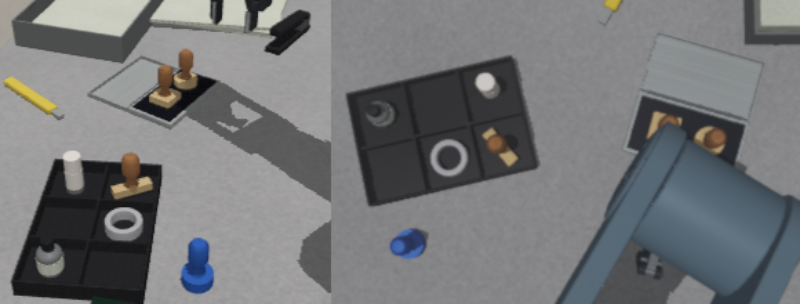

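The final picture shows both stamps upright side by side on the felt: square at (165,85) and round at (186,70). The bar stamp is untouched at (131,175), the blue one at (198,265), and the arm is clear. I'm handing in.

```bash
python3 -c "
from bench import ctrl
print(ctrl.hand_in())"
```

```text
the job is handed in; nothing more can be done
None
```

The round and square stamps stand upright, side by side, wholly on the ink pad's felt. The bar stamp was left where it was, and the job was handed in at about 18 s.

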